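Dry-stack a small limestone pier with its acorn finial

TASK

Lift the beech retaining bar out of the cradle's two brackets and lay it flat and lengthwise in the long shallow tray. Then dry-stack the three limestone pieces on the steel setting plate, in this order from the bottom: the square plinth in the middle of the plate with its sides square to the plate's edges, the plain round drum centred on the plinth, and the acorn finial, point up, centred on the drum. Set each stone down gently, never dropping it, and leave the finished stack standing upright by itself.

Things in the scene. Friction and masses are not known exactly. Their poses are not given: they have to be found in the camera images.
- bar_grip (a point): Loose beech retaining bar, 90 g: a batten 18 mm wide (x), 260 mm long (y), 16 mm high, with a lifting block on top of its middle, 20 mm wide (x), 50 mm long (y), 36 mm high. This point is the middle of the lifting block, 34 mm above the bar's underside, 18 mm below the block's top. x across the bar, y along it, z up. At the start the batten's ends rest in the two brackets of the cradle, over the drum and the finial (6 mm above their tops); it lifts straight up.
- plinth_center (a point): Loose square limestone plinth, 60 x 60 mm, 44 mm high, about 0.36 kg, standing alone on the bench. This point is its centre, 22 mm above its underside. x and y square to its sides, z up.
- drum_center (a point): Loose plain round limestone drum (short cylinder with two pairs of thin bands), 42 mm in diameter, 50 mm high, about 0.16 kg, upright in the cradle under the bar. This point is its centre, 25 mm above its underside. z up along its axis.
- cap_center (a point): Loose limestone acorn finial, about 0.11 kg, upright in the cradle under the bar, point up: round flat foot 42 mm in diameter and 10 mm high, narrow neck, acorn body 44 mm in diameter from 21 to 36 mm above the underside, pointed top at 50 mm. This point is on its axis, 25 mm above its underside (grip it here or a few mm higher). z up along its axis.
- cradle: Fixed plywood cradle, deck 100 mm (x) by 270 mm (y), 12 mm thick, on the bench; drum and finial stand on the deck on its middle line, about 55 mm either side of the centre, in either order. Steel brackets 16 mm thick (y) and 52 mm wide (x) at y = +115 and -115 mm, each with an open-topped slot 24 mm wide (x) and 18 mm deep; slot floor 68 mm and bracket tops 86 mm above the bench. Origin: centre of the underside, at bench height. y is the long way.
- bar_tray: Fixed empty shallow aluminium tray for the bar, outside 64 mm (x) by 310 mm (y), 18 mm high, walls and floor 5 mm thick. Origin: centre of the underside, at bench height. y is the long way.
- plate: Fixed square dark steel setting plate, 120 x 120 mm, 8 mm thick, flat on the bench, with thin scribed lines 15 mm in from its edges. Origin: centre of the underside, at bench height; its top is 8 mm higher. x and y square to its edges.
Things that resemble listed ones, but are neither listed nor needed, are in the scene too. Leave any orange or yellow look-alike of the part that bears drum_center alone. Leave any turquoise look-alike of the part that bears cap_center alone.

How it is judged:
By the outcome, as a careful person would: the job done as asked, in the order asked, and still so for the second after the job is handed in, with the robot touching nothing.
It also fails if it takes over 102 s, if anything falls off the work surface, if the arm or the gripper's body presses on something with over 40 N, if the wrist force passes 120 N, or if a joint passes its speed limit or range.

ROBOT

A 7-joint arm with a two-finger parallel gripper is mounted at the origin on the work surface. World frame = base frame: x ahead of the robot, y to its left, z up, the work surface at z = 0. Lengths are in m, angles in rad, forces in N, time in s.
With the tool pointing down it reaches from about 0.35 to 0.9 m from the base axis. Payload 7.2 kg.
Tool frame: the origin (TCP) lies at the very end of the fingers, on their centre line; the grasp point (between the pads) lies 19 mm behind it; x points along the fingers, y is the direction in which the jaws open and shut, and the axes are right-handed (so a half turn about x gives the same grasp; the last joint's range is limited). The gripper opens to 85 mm and grips with 20 to 120 N. Pads are 22 mm wide; open, the fingers measure 114 mm over their backs; the gripper's body (76 mm by 85 mm) begins 54 mm behind the grasp point. The pads swing forward as they close: fully open they stand 13 mm farther back than shut.
Start: joints at [-1.175, 0.411, -0.013, 1.596, 0.006, 1.134, -0.082], TCP at [0.28, 0.559, 0.231] pointing down, gripper open.
Joint ranges: [-2.95, 2.95], [-0.29, 1.99], [-1.47, 1.44], [0.14, 2.54], [-1.03, 4.17], [0.13, 1.85], [-2.86, 2.86]. Speed limits (rad/s): [2.39, 2.39, 3.01, 3.01, 3.14, 3.14, 3.14].

INTERFACE

Orientations are given as a rotation vector (axis times angle).
In Python, from workcell import bot, capture, camera_info, workorder gives the robot as it stands.
- The arm moves only by the tool step_arm, never from a script. Its argument "motion" is one flat list of numbers, 5 for each row, row after row: the opening, from -1 (shut) to 1 (fully open), then the shift along the tool's x, y, z in mm, then the turn about the tool's x in degrees. A call has exactly 5 rows; each row shifts and turns the commanded pose from where the row before left it, along the tool's axes as they then stand; what a row does not reach is not made up. A row lasts 1/12 s, in which the tool goes at most 41.7 mm and 7.16 degrees, less where a joint would pass 70% of its speed; a pose out of reach is approached as far as the arm can. A call is refused whole if a number of a shift passes 41.7 or a number of a turn 7.16, either way. A call with a gripper value outside its range is refused whole. The fingers move at their own pace and stop on an object; the grip force is fixed at half the most. Time passes only in rows, so rows that do not move let the fingers close, or fill a call up. It gives the time, the measured TCP pose, the force and the opening at its end, in the units of the state.
- bot.get_obs(): the state, without advancing time (a new reading comes with each control period).
- capture(name): name is "scene" or "top" or "wrist"; returns (picture, depth): 420x560x3 uint8, red, green, blue; 420x560 float32, m along the optical axis (not along the pixel's ray), 0 where there is no reading.
- camera_info(name): a dict with "intrinsics" (3x3 intrinsics, pixels), "R" (3x3) and "t" (3): a world point X has camera coordinates R X + t; the wrist camera has in their place "hand_eye" (4x4, takes a point from camera to tool coordinates, whose origin is the TCP and whose axes are the tool frame's). Camera axes: x right, y down, z forward; pixel columns grow to the right and rows downward; lengths in m; the calibration is good to about 2 mm. A picture is of the moment at which its call begins: read the wrist's pose just before it. camera_info takes no time and is no camera call.
- workorder.close_job(): hands the job in, once; it reports no verdict.
The state is a dict: "time_s": time; "q": joint angles; "joint_vel": joint speeds; "joint_torque": joint torques, N m; "tool_pos": TCP position; "ee_rot": TCP orientation; "wrist_force": force on the tool from outside, world axes, zero at the start; "ft_torque": the same for the moment, N m; "opening": finger opening in m.
Only numpy, scipy, OpenCV 4.12 (cv2) and the standard library are available. Lean on these libraries where they do the work, as an engineer would, in place of code of your own. Each camera call takes 0.05 s, during which the arm holds its last target. There are 200 camera calls.

## Working session

There is one attempt and no reset: what is moved stays moved. The work goes in short steps, Python scripts to look and compute and a tool call to move; the robot and the scene stay as the last step left them, time stands still between calls to the robot, and variables do not carry over. Pictures are saved under pics/ and viewed, about 12 in all and at most 16, crops included, and the job is handed in when it is done.

Besides the shell and the picture viewer there is one more tool, called after "Request:" as a command line: name --argument value ..., lists and objects as JSON in quotes. step_arm: Moves the arm, as the interface text tells. Its arguments: {"type":"object","properties":{"motion":{"type":"array"}},"required":["motion"]}

```bash
mkdir -p pics; cat > h.py <<'E'
import numpy as np, cv2
from scipy.spatial.transform import Rotation as Ro
from workcell import bot, capture, camera_info
def cloud(name, n=None):
    o=bot.get_obs(); im,d=capture(name); c=camera_info(name); K=np.array(c["intrinsics"])
    v,u=np.mgrid[:420,:560]
    P=np.stack([(u-K[0,2])/K[0,0]*d,(v-K[1,2])/K[1,1]*d,d],-1)
    if name=="wrist":
        H=np.array(c["hand_eye"]); P=P@H[:3,:3].T+H[:3,3]
        P=P@Ro.from_rotvec(o["ee_rot"]).as_matrix().T+o["tool_pos"]
    else: P=(P-np.array(c["t"]))@np.array(c["R"])
    P[d==0]=np.nan
    if n: cv2.imwrite(f"pics/{n}.png",im[...,::-1])
    return im,P,o
E
python3 - <<'E'
from h import *
for n in("scene","top"):
    im,P,o=cloud(n,n+"0"); np.savez(n+"0",im=im,P=P)
c=camera_info("top");print(c)
print(o); print(Ro.from_rotvec(o["ee_rot"]).as_matrix().round(3)); print(camera_info("wrist"))
E
```

```text
{'intrinsics': array([[500.94081589,   0.        , 280.63855447],
       [  0.        , 500.94081589, 209.69903202],
       [  0.        ,   0.        ,   1.        ]]), 'R': array([[ 0.01123243, -0.99959114, -0.02629402],
       [-0.99470481, -0.00848332, -0.10242252],
       [ 0.10215758,  0.02730524, -0.99439341]]), 't': array([0.00547536, 0.59307697, 1.116549  ])}
{'time_s': 0.05, 'q': array([-1.17520898,  0.4119238 , -0.01273593,  1.59699385,  0.00557019,
        1.13433251, -0.08220395]), 'joint_vel': array([ 0.00114235, -0.00082612,  0.00061895, -0.00047882,  0.0019088 ,
       -0.00016326, -0.00065283]), 'joint_torque': array([ 3.02786299e-03, -6.02406478e+01,  6.84543718e-01, -3.00416923e+01,
        1.39844781e-02,  6.48770132e-03,  5.89191842e-06]), 'tool_pos': array([0.27938585, 0.55853834, 0.2304586 ]), 'ee_rot': array([ 0.36239495,  1.54033217, -0.36491952]), 'wrist_force': array([-0.58213247, -0.02560897, -0.43617892]), 'ft_torque': array([ 0.0251475 , -0.02953355,  0.01579532]), 'opening': 0.08536179690430624}
[[-0.001  0.447  0.894]
 [-0.001  0.894 -0.447]
 [-1.    -0.002  0.   ]]
{'intrinsics': array([[357.63035318,   0.        , 285.55401393],
       [  0.        , 357.63035318, 211.19944656],
       [  0.        ,   0.        ,   1.        ]]), 'hand_eye': array([[-7.69336817e-04, -3.25962384e-01,  9.45382426e-01,
        -1.42777609e-01],
       [ 9.99999523e-01,  3.18234949e-04,  9.23508887e-04,
         6.47930061e-04],
       [-6.01882887e-04,  9.45382686e-01,  3.25961984e-01,
        -8.43099802e-02],
       [ 0.00000000e+00,  0.00000000e+00,  0.00000000e+00,
         1.00000000e+00]])}
```

View pics/top0.png

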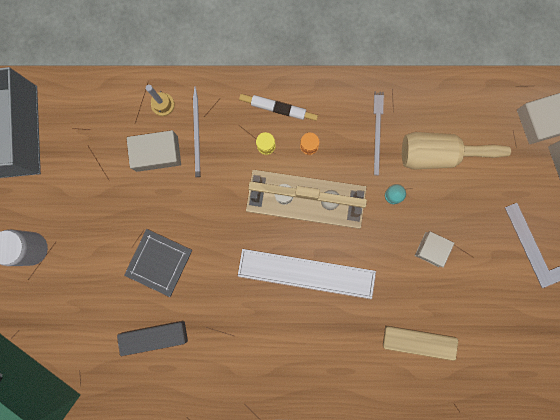

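View pics/scene0.png

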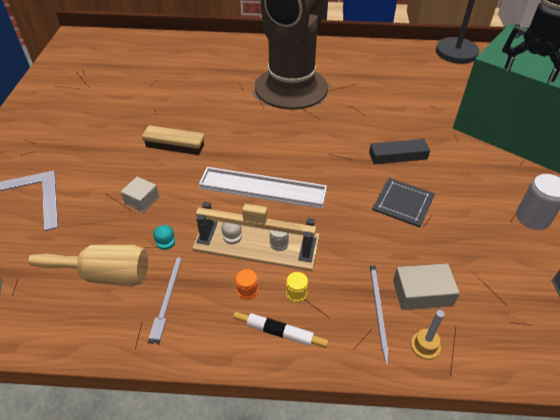

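The top view shows these, with look-alikes listed for each part:
- **Plinth:** the small pale block at (435,249). The larger blocks at (153,150) and (545,115) could be mistaken for it.
- **Cradle and bar:** around (306,197). The other wooden items are at (420,343) and (435,150).
- **Drum:** the grey one in the cradle at (284,195). The look-alikes are yellow at (265,143) and orange at (310,143).
- **Finial:** in the cradle at (330,200). The turquoise look-alike is at (396,194).
- **Tray and plate:** tray at (307,273), plate at (158,263). The black block at (152,338) is not the plate.

```bash
python3 - <<'E'
from h import *
z=np.load("top0.npz"); im,P=z["im"],z["P"]
s=np.load("scene0.npz"); 
a=cv2.resize(im[160:310,110:470],None,fx=2.2,fy=2.2,interpolation=cv2.INTER_CUBIC)
b=cv2.resize(s["im"][150:280,110:450],(792,303),interpolation=cv2.INTER_CUBIC)
cv2.imwrite("pics/crop.png",np.vstack([cv2.copyMakeBorder(b,0,0,0,0,cv2.BORDER_CONSTANT),cv2.resize(a,(792,297))])[...,::-1])
def rect(n,P,box,lo,hi,pick=None):
    u0,v0,u1,v1=box; Q=P[v0:v1,u0:u1]; m=(Q[...,2]>lo)&(Q[...,2]<hi); m=m.astype(np.uint8)
    k,L,st,_=cv2.connectedComponentsWithStats(m); i=1+st[1:,4].argmax(); q=Q[L==i]
    r=cv2.minAreaRect((q[:,:2]*1000).astype(np.float32)); print(n,len(q),"c",np.round(r[0],1),"size",np.round(r[1],1),"ang",round(r[2],2),"z",np.nanmedian(q[:,2]).round(4),"med",np.median(q[:,:2],0).round(4))
for nm,boxes in (("top",dict(plinth=(410,225,465,275,.038,.05),plate=(115,220,200,305,.004,.014),tray=(230,240,385,305,.011,.025),bat=(240,165,375,230,.078,.0999),block=(240,165,375,230,.11,.13),br1=(240,165,275,230,.08,.092),deck=(240,160,375,235,.006,.018),drum=(270,185,298,212,.055,.068),cap=(318,185,345,212,.045,.07))),
 ("scene",dict(plinth=(115,170,165,215,.038,.05),plate=(365,175,445,230,.004,.014),tray=(190,160,335,210,.011,.025),block=(235,200,275,230,.11,.13),bat=(190,200,330,260,.078,.0999),drum=(265,220,295,255,.03,.068),cap=(218,215,246,245,.03,.068)))):
    P=np.load(nm+"0.npz")["P"]; print(nm)
    for n,b in boxes.items():
        try: rect(n,P,b[:4],b[4],b[5])
        except Exception as e: print(n,e)
E
```

```text
top
plinth 744 c [ 507.8 -336.5] size [61.4 60.9] ang 65.26 z 0.0434 med [ 0.5069 -0.3358]
plate 2575 c [469.2 298.3] size [124.5 126.3] ang 67.33 z 0.0082 med [0.4701 0.2961]
tray 730 c [449.4 -47.9] size [310.   63.9] ang 81.21 z 0.0175 med [ 0.4476 -0.0499]
bat 455 c [640.   17.5] size [127.   33.6] ang 81.09 z 0.0841 med [0.6352 0.0359]
block 228 c [623.1 -47. ] size [49.4 20.5] ang 80.78 z 0.1193 med [ 0.6223 -0.0465]
br1 258 c [645.7  51.7] size [58.1 33.4] ang 82.13 z 0.0843 med [0.6396 0.058 ]
deck 2014 c [597.5 -42.1] size [275.1  50. ] ang 81.88 z 0.012 med [ 0.5939 -0.0426]
drum 96 c [615.4   6.5] size [36.5 15.2] ang 81.27 z 0.0614 med [0.6164 0.0056]
cap 87 c [602.1 -97.9] size [38.7 13.2] ang 80.03 z 0.0524 med [ 0.6025 -0.0977]
scene
plinth 530 c [ 506.7 -338.1] size [65.2 63.7] ang 64.06 z 0.0456 med [ 0.5105 -0.3359]
plate 1854 c [465.1 295.7] size [129.3 137.8] ang 65.23 z 0.0096 med [0.4743 0.2954]
tray 980 c [448.3 -48.9] size [310.2  70.9] ang 81.0 z 0.0173 med [ 0.4538 -0.0493]
block 246 c [623.2 -48.1] size [50.5 23.4] ang 79.24 z 0.1203 med [ 0.6273 -0.0475]
bat 1156 c [622.3 -48.2] size [259.8  55.6] ang 81.39 z 0.0852 med [ 0.6271 -0.0418]
drum 268 c [639.5   2.1] size [42.7 25.5] ang 83.71 z 0.0542 med [0.6433 0.0034]
cap 270 c [ 622.4 -102.6] size [42.9 31.2] ang 82.96 z 0.0531 med [ 0.6274 -0.1004]
```

View pics/crop.png

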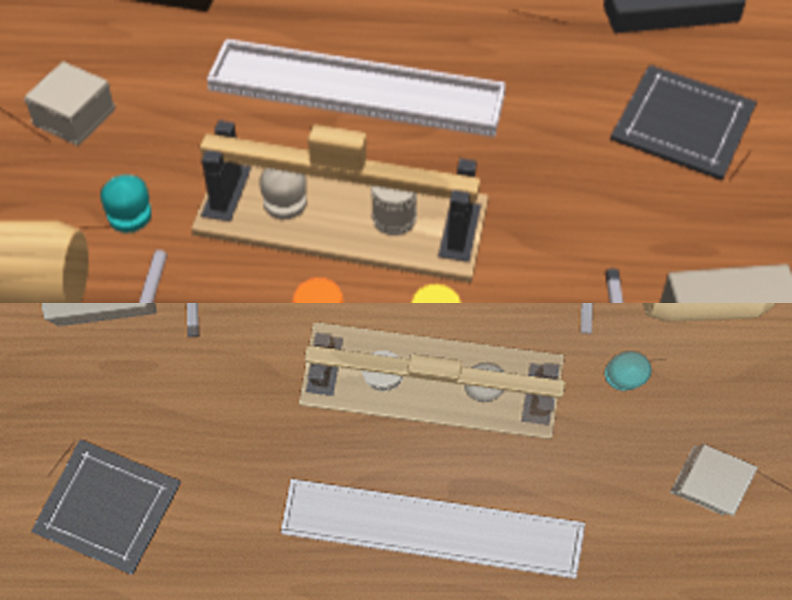

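The crop confirms the choices. The grey banded drum is on the +y side of the cradle, the acorn is on the -y side, and the pale 61 mm square block is the plinth. I'll move above the bar.

Request:
step_arm --motion '[1, 3, -19.4, 28.9, 0, 1, 3, -19.4, 28.9, 0, 1, 3, -19.4, 28.9, 0, 1, 3, -19.4, 28.9, 0, 1, 3, -19.4, 28.9, 0]'

```text
time_s: 0.52
tool_pos: [0.3658, 0.4059, 0.2158]
ee_rot: [0.363, 1.54, -0.364]
wrist_force: [1.3, 0.5, 0.2]
opening: 0.0855
```

Request:
step_arm --motion '[1, 3, -19.4, 28.9, 0, 1, 3, -19.4, 28.9, 0, 1, 3, -19.4, 28.9, 0, 1, 3, -19.4, 28.9, 0, 1, 3, -19.4, 28.9, 0]'

```text
time_s: 0.93
tool_pos: [0.4517, 0.2545, 0.201]
ee_rot: [0.363, 1.54, -0.364]
wrist_force: [0.5, 0.4, -0.1]
opening: 0.0853
```

Request:
step_arm --motion '[1, 3, -19.4, 28.9, 0, 1, 3, -19.4, 28.9, 0, 1, 3, -19.4, 28.9, 0, 1, 3, -19.4, 28.9, 0, 1, 3, -19.4, 28.9, 0]'

```text
time_s: 1.35
tool_pos: [0.5375, 0.1032, 0.186]
ee_rot: [0.363, 1.54, -0.364]
wrist_force: [0.6, 1.1, 0.3]
opening: 0.0854
```

Request:
step_arm --motion '[1, 1, -19.4, 28.9, 0, 1, 1, -19.4, 28.9, 0, 1, 1, -19.4, 28.9, 0, 1, 1, -19.4, 28.9, 0, 1, 1, -19.4, 28.9, 0]'

```text
time_s: 1.77
tool_pos: [0.6234, -0.0481, 0.1809]
ee_rot: [0.364, 1.541, -0.364]
wrist_force: [1.0, -0.3, 0.4]
opening: 0.0851
```

Request:
step_arm --motion '[1, 0, 0, 0, 7.1, 1, 0, 0, 0, 7.1, 1, 0, 0, 0, 7.1, 1, 0, 0, 0, 7.1, 1, 0, 0, 0, 7.1]'

```text
time_s: 2.18
tool_pos: [0.6227, -0.0467, 0.1808]
ee_rot: [0.848, 1.4, -0.849]
wrist_force: [-0.2, 0.6, -0.7]
opening: 0.0856
```

Request:
step_arm --motion '[1, 0, 0, 0, 7.1, 1, 0, 0, 0, 7.1, 1, 0, 0, 0, 7.1, 1, 0, 0, 0, 7.1, 1, 0, 0, 0, 1.4]'

```text
time_s: 2.6
tool_pos: [0.6227, -0.0464, 0.1808]
ee_rot: [1.237, 1.191, -1.238]
wrist_force: [0.5, 0.5, -0.3]
opening: 0.0853
```

```bash
cat >> h.py <<'E'
def yaw(o): 
    R=Ro.from_rotvec(o["ee_rot"]).as_matrix(); return np.degrees(np.arctan2(R[1,1],R[0,1])),R
def rel(o,xyz,yw):
    y,R=yaw(o); d=(np.array(xyz)-o["tool_pos"])*1000
    t=(y-yw+90)%180-90
    print("pose",np.round(o["tool_pos"],4),"yaw",round(y,2),"shift",(R.T@d).round(1),"turn",round(t,2))
def comp(P,box,lo,hi):
    u0,v0,u1,v1=box; Q=P[v0:v1,u0:u1]; m=((Q[...,2]>lo)&(Q[...,2]<hi)).astype(np.uint8)
    k,L,st,_=cv2.connectedComponentsWithStats(m); i=1+st[1:,4].argmax(); q=Q[L==i]
    r=cv2.minAreaRect((q[:,:2]*1000).astype(np.float32)); print(len(q),"c",np.round(r[0],1),"size",np.round(r[1],1),"ang",round(r[2],2),"z",np.median(q[:,2]).round(4)); return q
E
python3 - <<'E'
from h import *
im,P,o=cloud("wrist","w0")
comp(P,(0,0,560,420),.112,.13)
rel(o,(.6231,-.0475,.087),-9)
E
```

```text
2434 c [623.5 -46.2] size [49.5 20. ] ang 81.49 z 0.1199
pose [ 0.6227 -0.0464  0.1808] yaw -2.19 shift [93.8  0.6  1.1] turn 6.81
```

View pics/w0.png

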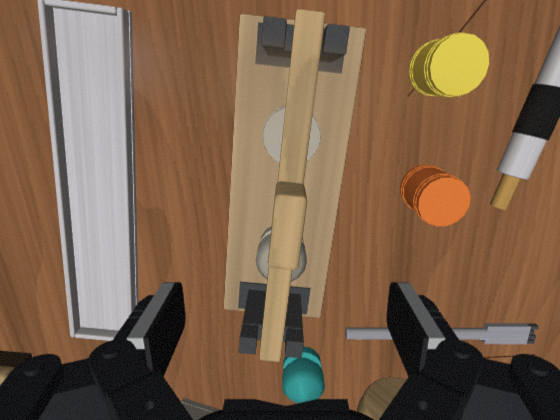

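The wrist view shows the bar's lifting block at (287,225), between the jaws, at (623.4, -46.5) and 81.3°. I'll square up, descend and grip.

Request:
step_arm --motion '[1, 0, 0.5, 0.5, 3.2, 1, 0, 0, 0, 3.3, 1, 20, 0, 0, 0, 1, 20, 0, 0, 0, 1, 20, 0, 0, 0]'

```text
time_s: 3.07
tool_pos: [0.6236, -0.0469, 0.1207]
ee_rot: [1.313, 1.139, -1.312]
wrist_force: [-1.2, 0.5, 0.6]
opening: 0.0854
```

Request:
step_arm --motion '[1, 17, 0, 0, 0, 1, 17, 0, 0, 0, -1, 0, 0, 0, 0, -1, 0, 0, 0, 0, -1, 0, 0, 0, 0]'

```text
time_s: 3.48
tool_pos: [0.624, -0.0474, 0.0881]
ee_rot: [1.315, 1.137, -1.314]
wrist_force: [0.0, -0.7, -0.3]
opening: 0.0517
```

Request:
step_arm --motion '[-1, 0, 0, 0, 0, -1, 0, 0, 0, 0, -1, 0, 0, 0, 0, -1, 0, 0, 0, 0, -1, 0, 0, 0, 0]'

```text
time_s: 3.9
tool_pos: [0.6241, -0.0472, 0.0884]
ee_rot: [1.317, 1.136, -1.314]
wrist_force: [-1.5, -0.3, 5.2]
opening: 0.0193
```

Request:
step_arm --motion '[-1, -3, 0, 0, 0, -1, -6, 0, 0, 0, -1, -12, 0, 0, 0, -1, -15, 0, 0, 0, -1, -15, 0, 0, 0]'

```text
time_s: 4.32
tool_pos: [0.6233, -0.0472, 0.1395]
ee_rot: [1.316, 1.137, -1.316]
wrist_force: [0.6, 0.0, -0.2]
opening: 0.0189
```

```bash
python3 - <<'E'
from h import *
rel(bot.get_obs(),(.4492,-.0482,.138),-8.9)
cloud("scene","s1")
E
```

```text
pose [ 0.6233 -0.0472  0.1395] yaw -8.38 shift [   1.5 -172.1   26.3] turn 0.52
```

Request:
step_arm --motion '[-1, 0, -20, 3, 0.5, -1, 0, -30, 4.6, 0, -1, 0, -30, 4.7, 0, -1, 0, -30, 4.7, 0, -1, 0, -30, 4.7, 0]'

```text
time_s: 4.78
tool_pos: [0.4804, -0.0472, 0.1385]
ee_rot: [1.323, 1.132, -1.322]
wrist_force: [-0.4, 0.4, -0.5]
opening: 0.0196
```

Request:
step_arm --motion '[-1, 0, -20, 3, 0, -1, 0, -12, 1.6, 0, -1, 10, 0, 0, 0, -1, 20, 0, 0, 0, -1, 20, 0, 0, 0]'

```text
time_s: 5.2
tool_pos: [0.4512, -0.0464, 0.0884]
ee_rot: [1.324, 1.13, -1.319]
wrist_force: [-0.1, 0.2, -1.2]
opening: 0.0194
```

Request:
step_arm --motion '[-1, 20, 0, 0, 0, -1, 15, 0, 0, 0, -1, 5, 0, 0, 0, -1, 0, 0, 0, 0, -1, 0, 0, 0, 0]'

```text
time_s: 5.62
tool_pos: [0.45, -0.0471, 0.0484]
ee_rot: [1.322, 1.132, -1.323]
wrist_force: [-0.7, -0.0, -1.1]
opening: 0.0195
```

```bash
python3 - <<'E'
from h import *
im,P,o=cloud("top","t2"); rel(o,(.4492,-.0482,.0256),-8.9)
comp(P,(200,200,400,330),.03,.099)
comp(P,(230,230,390,310),.011,.025)
im,P,o=cloud("wrist","w2")
E
```

```text
pose [ 0.45   -0.0471  0.0484] yaw -8.89 shift [22.8 -0.6  1.2] turn 0.01
224 c [465.2  50.1] size [63.3 17.9] ang 81.07 z 0.0438
220 c [466.1  60.9] size [90.3 63.5] ang 81.21 z 0.0174
```

View pics/w2.png

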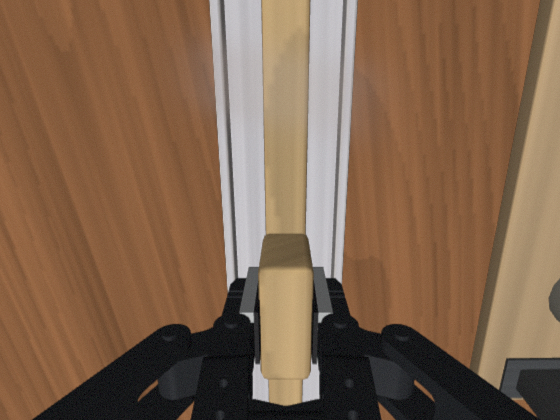

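The bar is centred between the tray walls (285,150) and lies along the tray. I'll lower it and release.

Request:
step_arm --motion '[-1, 10, 0, 0, 0, -1, 6, 0, 0, 0, -1, 3, 0, 0, 0, -1, 2, 0, 0, 0, -1, 2, 0, 0, 0]'

```text
time_s: 6.13
tool_pos: [0.4493, -0.0468, 0.0252]
ee_rot: [1.322, 1.132, -1.323]
wrist_force: [-13.8, 0.7, 54.0]
opening: 0.0191
```

Request:
step_arm --motion '[-1, 0, 0, 0, 0, -1, 0, 0, 0, 0, 0, 0, 0, 0, 0, 0, 0, 0, 0, 0, 0, 0, 0, 0, 0]'

```text
time_s: 6.55
tool_pos: [0.4496, -0.0467, 0.0253]
ee_rot: [1.323, 1.132, -1.322]
wrist_force: [-0.3, 0.4, -0.1]
opening: 0.0425
```

Request:
step_arm --motion '[1, -5, 0, 0, 0, 1, -20, 0, 0, 0, 1, -30, 0, 0, 0, 1, -30, 0, 0, 0, 1, -30, 0, 0, 0]'

```text
time_s: 6.97
tool_pos: [0.4489, -0.0471, 0.1417]
ee_rot: [1.322, 1.132, -1.324]
wrist_force: [0.7, 1.7, -0.4]
opening: 0.085
```

```bash
python3 - <<'E'
from h import *
im,P,o=cloud("top","t3"); rel(o,(.5076,-.3368,.14),-25)
comp(P,(230,230,390,310),.030,.08)
comp(P,(230,230,390,310),.011,.08)
for b in ((265,175,305,220),(310,175,355,225)): comp(P,b,.058,.067)
S,Q,_=cloud("scene")
for b in ((262,215,300,260),(212,210,250,250)):  comp(Q,b,.03,.067)
E
```

```text
pose [ 0.4489 -0.0471  0.1417] yaw -8.91 shift [  1.8 102.8 277.1] turn 16.09Traceback (most recent call last):
  File "<stdin>", line 3, in <module>
  File "h.py", line 23, in comp
    k,L,st,_=cv2.connectedComponentsWithStats(m); i=1+st[1:,4].argmax(); q=Q[L==i]
                                                      ~~~~~~~~~~~~~~~^^
ValueError: attempt to get argmax of an empty sequence
```

Request:
step_arm --motion '[1, 0, 10.3, 27.7, 0, 1, 0, 10.3, 27.7, 0, 1, 0, 10.3, 27.7, 0, 1, 0, 10.3, 27.7, 0, 1, 0, 10.3, 27.7, 0]'

```text
time_s: 7.43
tool_pos: [0.4791, -0.1927, 0.1407]
ee_rot: [1.322, 1.132, -1.322]
wrist_force: [1.1, 0.1, 0.4]
opening: 0.0856
```

Request:
step_arm --motion '[1, 0, 10.3, 27.7, 0, 1, 0, 10.3, 27.7, 0, 1, 0, 10.3, 27.7, 0, 1, 0, 10.3, 27.7, 0, 1, 0, 10.3, 27.7, 0]'

```text
time_s: 7.85
tool_pos: [0.5086, -0.3376, 0.1405]
ee_rot: [1.322, 1.132, -1.322]
wrist_force: [1.0, -0.3, 0.4]
opening: 0.0854
```

Request:
step_arm --motion '[1, 0, 0, 0, 5.4, 1, 0, 0, 0, 5.4, 1, 0, 0, 0, 5.3, 1, 0, 0, 0, 0, 1, 0, 0, 0, 0]'

```text
time_s: 8.27
tool_pos: [0.5085, -0.3361, 0.1403]
ee_rot: [1.52, 0.973, -1.521]
wrist_force: [-0.4, -0.7, 0.4]
opening: 0.085
```

```bash
cat > m.py <<'E'
from h import *
def tc(*a):
    try: comp(*a)
    except Exception as e: print("none")
im,P,o=cloud("top","t4"); rel(o,(.5076,-.3368,.14),-25)
tc(P,(230,230,390,310),.036,.08)
tc(P,(230,230,390,310),.011,.08)
for b in ((262,170,305,220),(310,175,355,225)): tc(P,b,.05,.067)
S,Q,_=cloud("scene","s4")
for b in ((262,215,300,260),(212,210,250,250)):  tc(Q,b,.056,.067); tc(Q,b,.03,.067)
W,P,o=cloud("wrist","w4"); tc(P,(0,0,560,420),.038,.05)
cv2.imwrite("pics/m4.png",np.hstack([W[...,::-1],cv2.resize(S[150:290,150:350,::-1],(240,168)).repeat(1,0)[:420] if 0 else cv2.copyMakeBorder(cv2.resize(S[150:290,150:350,::-1],(240,168)),0,252,0,0,cv2.BORDER_CONSTANT)]))
E
python3 m.py
```

```text
pose [ 0.5085 -0.3361  0.1403] yaw -24.8 shift [ 0.3 -0.5  1. ] turn 0.2
205 c [449.5 -46.7] size [49.7 19.9] ang 81.1 z 0.0566
933 c [449.6 -46.8] size [259.6  20.1] ang 80.71 z 0.0216
284 c [627.9   4.6] size [40.5 42.7] ang 2.28 z 0.0618
241 c [ 616. -101.] size [39.7 39.8] ang 45.03 z 0.056
267 c [629.    3.1] size [43.  40.9] ang 17.02 z 0.0631
406 c [629.   3.] size [43. 41.] ang 17.02 z 0.0617
119 c [ 617.8 -101.2] size [30.1 33.7] ang 89.11 z 0.0589
320 c [ 617.8 -102. ] size [41.7 43.3] ang 9.23 z 0.0538
7455 c [ 300.4 -302.8] size [150.9  51. ] ang 81.91 z 0.0411
```

View pics/m4.png

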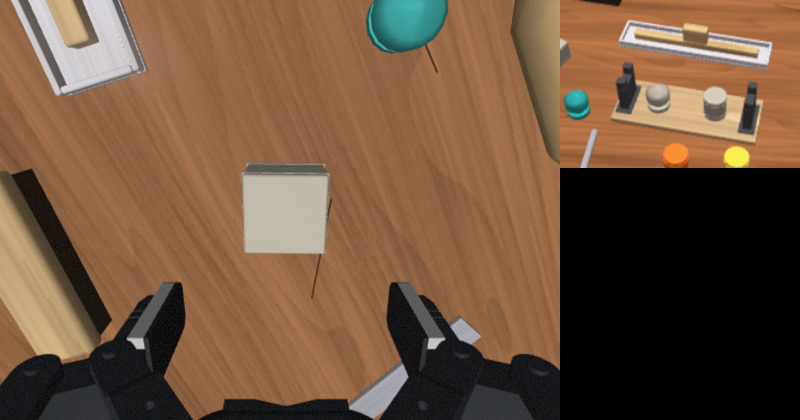

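The bar lies flat in the tray (block top at 57 mm). The plinth is centred in the jaws' view at (286,212). I'll measure its position from the wrist.

```bash
python3 - <<'E'
from h import *
W,P,o=cloud("wrist"); q=comp(P,(220,150,350,265),.038,.05)
r=cv2.minAreaRect((q[:,:2]*1000).astype(np.float32)); c=np.array(r[0])/1000
y=(r[2]+45)%90-45; rel(o,(c[0],c[1],.022-.008),y)
E
```

```text
6883 c [ 507.6 -336.5] size [61.4 61.4] ang 64.75 z 0.0441
pose [ 0.5086 -0.3361  0.1405] yaw -24.82 shift [126.5  -0.8   0.8] turn 0.43
```

Request:
step_arm --motion '[1, 20, -0.8, 0.8, 0.4, 1, 25, 0, 0, 0, 1, 25, 0, 0, 0, 1, 25, 0, 0, 0, 1, 20, 0, 0, 0]'

```text
time_s: 8.88
tool_pos: [0.5071, -0.3361, 0.0237]
ee_rot: [1.527, 0.968, -1.527]
wrist_force: [-0.2, 0.5, 0.5]
opening: 0.085
```

Request:
step_arm --motion '[1, 10, 0, 0, 0, 1, 6, 0, 0, 0, -1, 0, 0, 0, 0, -1, 0, 0, 0, 0, -1, 0, 0, 0, 0]'

```text
time_s: 9.3
tool_pos: [0.5081, -0.3373, 0.0108]
ee_rot: [1.528, 0.964, -1.526]
wrist_force: [0.4, -0.5, -3.3]
opening: 0.0594
```

Request:
step_arm --motion '[-1, 0, 0, 0, 0, -1, 0, 0, 0, 0, -1, 0, 0, 0, 0, -1, 0, 0, 0, 0, -1, 0, 0, 0, 0]'

```text
time_s: 9.72
tool_pos: [0.5081, -0.3372, 0.0106]
ee_rot: [1.528, 0.964, -1.526]
wrist_force: [-0.7, 1.3, 6.5]
opening: 0.0589
```

Request:
step_arm --motion '[-1, -3, 0, 0, 0, -1, -10, 0, 0, 0, -1, -25, 0, 0, 0, -1, -30, 0, 0, 0, -1, -30, 0, 0, 0]'

```text
time_s: 10.13
tool_pos: [0.5066, -0.3363, 0.1082]
ee_rot: [1.527, 0.968, -1.529]
wrist_force: [1.2, -0.1, -3.2]
opening: 0.0591
```

```bash
python3 - <<'E'
from h import *
o=bot.get_obs(); print(o["opening"]); rel(o,(.468,.297,.11),-23)
T,P,o=cloud("top"); q=comp(P,(115,220,200,305),.004,.014)
# scribed lines: bright low-saturation pixels on plate -> rect
g=cv2.cvtColor(T,cv2.COLOR_RGB2GRAY)
for t in (110,130,150):
    m=np.zeros_like(g); m[220:305,115:200]=255; h=cv2.convexHull(np.argwhere((P[...,2]>.004)&(P[...,2]<.014)&(m>0))[:,::-1].astype(np.int32)); mm=cv2.erode(cv2.fillConvexPoly(np.zeros_like(g),h,255),np.ones((7,7)))
    pp=np.argwhere((g>t)&(mm>0))
    c=camera_info("top");K=c["intrinsics"];R=np.array(c["R"]);tt=np.array(c["t"])
    ray=np.c_[(pp[:,1]-K[0,2])/K[0,0],(pp[:,0]-K[1,2])/K[1,1],np.ones(len(pp))]@R; C=-R.T@tt
    X=C+ray*((.008-C[2])/ray[:,2])[:,None]
    print(t,len(pp),cv2.minAreaRect((X[:,:2]*1000).astype(np.float32)))
E
```

```text
0.05909894359569546
pose [ 0.5066 -0.3363  0.1082] yaw -25.39 shift [  -1.2 -306.4 -555.5] turn -2.39
2590 c [470.8 297.7] size [125.5 124.7] ang 65.11 z 0.0083
110 3710 ((470.5957336425781, 298.97265625), (181.59628295898438, 183.82901000976562), 1.640315294265747)
130 1184 ((471.21917724609375, 298.2239074707031), (180.2444305419922, 183.44033813476562), 2.258817672729492)
150 116 ((470.5116271972656, 298.51666259765625), (96.3271255493164, 96.75284576416016), 65.454833984375)
```

Request:
step_arm --motion '[-1, 0, -9, -16, 0, -1, 0, -17, -31, 0, -1, 0, -17, -31, 0, -1, 0, -17, -31, 0, -1, 0, -17, -31, 0]'

```text
time_s: 10.6
tool_pos: [0.4973, -0.1756, 0.1076]
ee_rot: [1.528, 0.966, -1.528]
wrist_force: [0.9, 0.6, -3.3]
opening: 0.0591
```

Request:
step_arm --motion '[-1, 0, -17, -31, 0, -1, 0, -17, -31, 0, -1, 0, -17, -31, 0, -1, 0, -17, -31, 0, -1, 0, -17, -31, 0]'

```text
time_s: 11.02
tool_pos: [0.4869, 0.001, 0.1077]
ee_rot: [1.528, 0.966, -1.527]
wrist_force: [-0.0, 0.4, -4.3]
opening: 0.0592
```

Request:
step_arm --motion '[-1, 0, -17, -31, 0, -1, 0, -17, -31, 0, -1, 0, -17, -31, 0, -1, 0, -17, -31, 0, -1, 0, -17, -31, 0]'

```text
time_s: 11.43
tool_pos: [0.4765, 0.1775, 0.1078]
ee_rot: [1.528, 0.967, -1.527]
wrist_force: [1.3, 0.4, -4.2]
opening: 0.059
```

Request:
step_arm --motion '[-1, 0, -17, -31, 0, -1, 0, -17, -31, 0, -1, 0, -17, -31, 0, -1, 0, -8, -15, 0, -1, 0, 0, 0, 0]'

```text
time_s: 11.85
tool_pos: [0.4686, 0.3043, 0.1073]
ee_rot: [1.524, 0.973, -1.522]
wrist_force: [-0.2, 0.5, -3.5]
opening: 0.0591
```

```bash
python3 - <<'E'
from h import *
im,P,o=cloud("wrist","w5"); rel(o,(.4705,.2985,.06),-24.55)
comp(P,(0,0,560,420),.004,.012)
q=comp(P,(200,150,380,400),.12,.16)
E
```

```text
pose [0.4686 0.3043 0.1073] yaw -24.96 shift [47.2  4.2  4.6] turn -0.41
14653 c [477.8 313.9] size [ 84.9 120.2] ang 65.91 z 0.0082
27088 c [470.3 304.1] size [61.8 73.5] ang 64.7 z 0.1407
```

View pics/w5.png

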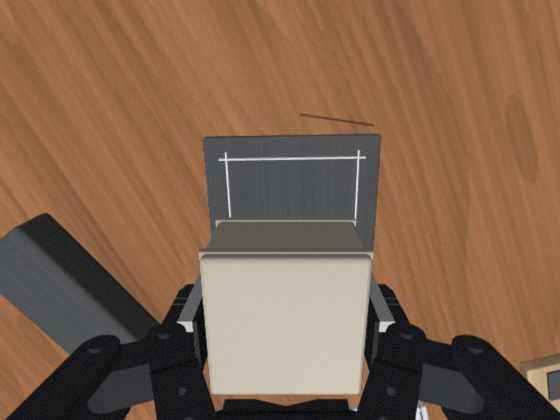

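```bash
cat > plate.py <<'E'
from h import *
im,P,o=cloud("wrist"); K=np.array(camera_info("wrist")["intrinsics"]); H=np.array(camera_info("wrist")["hand_eye"])
_,R=yaw(o)
g=cv2.cvtColor(im,cv2.COLOR_RGB2GRAY); 
def cast(uv,z):
    uv=np.array(uv,float).reshape(-1,2); d=np.c_[(uv[:,0]-K[0,2])/K[0,0],(uv[:,1]-K[1,2])/K[1,1],np.ones(len(uv))]@H[:3,:3].T@R.T
    C=R@H[:3,3]+o["tool_pos"]; return C+d*((z-C[2])/d[:,2])[:,None]
def line(box,vert):
    u0,v0,u1,v1=box; pp=np.argwhere(g[v0:v1,u0:u1]>140)[:,::-1]+[u0,v0]
    X=cast(pp,.008)[:,:2]*1000; l=cv2.fitLine(X.astype(np.float32),cv2.DIST_HUBER,0,.01,.01).ravel(); return l[:2],l[2:],len(pp)
d1,p1,n1=line((222,170,236,212),1); d2,p2,n2=line((352,170,364,212),1); d3,p3,n3=line((240,150,350,168),0)
ang=lambda d:(np.degrees(np.arctan2(d[1],d[0]))+45)%90-45
print("angs",ang(d1),ang(d2),ang(d3),n1,n2,n3)
a=np.radians(ang(d3)); ex=np.array([np.cos(a),np.sin(a)]); ey=np.array([-ex[1],ex[0]])
print("spacing",(p2-p1)@ex)
# centre: mid of side lines along ex; 45 mm back from far line along ey toward robot side
s=ey if ((p1-p3)@ey)>0 else -ey
c=ex*((p1+p2)@ex/2)+s*(p3@s+45); print("plate c",c.round(1))
# held top face
m=((P[...,2]>.134)&(P[...,2]<.15)); m[:, :150]=0; m[:,420:]=0; m[:240]=0
q=P[m]; zz=np.median(q[:,2]); m&=abs(P[...,2]-zz)<.003
sat=im.max(-1).astype(int)-im.min(-1); m&=(g>120)
r=cv2.minAreaRect((P[m][:,:2]*1000).astype(np.float32)); print("held",r,zz)
y=yaw(o)[0]; dy=(r[2]-ang(d3)+45)%90-45
rel(o,(o["tool_pos"][0]+(c[0]-r[0][0])/1000,o["tool_pos"][1]+(c[1]-r[0][1])/1000,.0186),y-dy)
E
python3 plate.py
```

```text
angs -23.88536 -24.295937 -23.885485 87 82 270
spacing 90.14137
plate c [470.7 297.7]
held ((469.1722106933594, 301.6923522949219), (62.047142028808594, 59.746707916259766), 64.83685302734375) 0.14073286537569524
pose [0.4692 0.3011 0.1072] yaw -25.12 shift [88.6  3.1  3. ] turn -1.28
```

Request:
step_arm --motion '[-1, 10, 3, 3, -1.2, -1, 20, 0, 0, 0, -1, 20, 0, 0, 0, -1, 15, 0, 0, 0, -1, 10, 0, 0, 0]'

```text
time_s: 12.37
tool_pos: [0.4712, 0.2924, 0.0311]
ee_rot: [1.513, 0.977, -1.516]
wrist_force: [-0.9, -0.1, -4.4]
opening: 0.0592
```

Request:
step_arm --motion '[-1, 4, 0, 0, 0, -1, 2, 0, 0, 0, -1, 2, 0, 0, 0, -1, 1, 0, 0, 0, -1, 0, 0, 0, 0]'

```text
time_s: 12.78
tool_pos: [0.4718, 0.2948, 0.0238]
ee_rot: [1.514, 0.979, -1.512]
wrist_force: [0.1, -0.4, -4.0]
opening: 0.0591
```

```bash
sed -i 's/^m=((P.*/m=((P[...,2]>.045)\&(P[...,2]<.15)); m[:, :150]=0; m[:,420:]=0; m[:240]=0/; s/^d1,p1.*/d1,p1,n1,d2,p2,n2,d3,p3,n3=0,np.array([0,0]),0,0,np.array([0,0]),0,[.9135,-.4067],np.array([0,0]),0/; s/^print("angs.*/ang=lambda d:-24.0/; s/^c=ex.*/c=np.array([470.7,297.7])/' plate.py; python3 plate.py
```

```text
spacing 0.0
held ((471.7127990722656, 295.2090148925781), (61.13113784790039, 59.94388961791992), 65.35767364501953) 0.05768297045696844
pose [0.4718 0.2948 0.0238] yaw -24.17 shift [ 5.2 -1.9 -1.9] turn -0.64
```

Request:
step_arm --motion '[-1, 0, -1, -1, -0.6, -1, 0, -0.9, -0.9, 0, -1, 1, 0, 0, 0, -1, 1, 0, 0, 0, -1, 1, 0, 0, 0]'

```text
time_s: 13.25
tool_pos: [0.4705, 0.2972, 0.0202]
ee_rot: [1.505, 0.986, -1.505]
wrist_force: [0.3, 0.7, -4.3]
opening: 0.0592
```

Request:
step_arm --motion '[-1, 0.5, 0, 0, 0, -1, 0.5, 0, 0, 0, -1, 0, 0, 0, 0, -1, 0, 0, 0, 0, -1, 0, 0, 0, 0]'

```text
time_s: 13.67
tool_pos: [0.4706, 0.2971, 0.0193]
ee_rot: [1.506, 0.986, -1.506]
wrist_force: [0.1, -0.7, -3.8]
opening: 0.0589
```

```bash
python3 plate.py
```

```text
spacing 0.0
held ((470.4120178222656, 297.24603271484375), (60.68190383911133, 59.522430419921875), 66.46685028076172) 0.0532055156795443
pose [0.4706 0.2971 0.0193] yaw -23.58 shift [ 0.7  0.1 -0.5] turn 0.47
```

Request:
step_arm --motion '[-1, 0.5, 0, -0.5, 0.3, -1, 0, 0, 0, 0, -1, 0.4, 0, 0, 0, -1, 0, 0, 0, 0, -1, 0, 0, 0, 0]'

```text
time_s: 14.13
tool_pos: [0.4708, 0.2977, 0.0186]
ee_rot: [1.509, 0.983, -1.509]
wrist_force: [-1.2, 0.2, -0.2]
opening: 0.059
```

Request:
step_arm --motion '[-1, 0.3, 0, 0, 0, -1, 0, 0, 0, 0, -1, 0, 0, 0, 0, -1, 0, 0, 0, 0, -1, 0, 0, 0, 0]'

```text
time_s: 14.55
tool_pos: [0.4708, 0.2977, 0.0186]
ee_rot: [1.51, 0.983, -1.509]
wrist_force: [-2.5, -1.6, 5.4]
opening: 0.0594
```

Request:
step_arm --motion '[0.7, 0, 0, 0, 0, 0.7, 0, 0, 0, 0, 1, 0, 0, 0, 0, 1, -10, 0, 0, 0, 1, -25, 0, 0, 0]'

```text
time_s: 14.97
tool_pos: [0.4691, 0.2965, 0.0515]
ee_rot: [1.505, 0.981, -1.513]
wrist_force: [-0.2, 0.2, 0.4]
opening: 0.0857
```

Request:
step_arm --motion '[1, -35, 0, 0, 0, 1, -35, 0, 0, 0, 1, -35, 0, 0, 0, 1, 0, 0, 0, 0, 1, 0, 0, 0, 0]'

```text
time_s: 15.38
tool_pos: [0.4719, 0.2983, 0.1608]
ee_rot: [1.514, 0.984, -1.505]
wrist_force: [-0.5, 0.3, -0.9]
opening: 0.085
```

```bash
python3 - <<'E'
from h import *
im,P,o=cloud("wrist","w6"); rel(o,(.6285,.004,.158),-9)
comp(P,(0,0,560,420),.048,.058)
comp(P,(0,0,560,420),.004,.012)
E
```

```text
pose [0.4719 0.2983 0.1608] yaw -23.87 shift [  2.3 262.3 205.8] turn -14.87
6154 c [470.7 298.1] size [61.3 61. ] ang 66.12 z 0.0521
11836 c [470.7 297.6] size [120.2 120.4] ang 66.08 z 0.0082
```

The plinth is on the plate, 0.5 mm from centre and square to 0.1°. Next is the drum.

Request:
step_arm --motion '[1, 0, 26.2, 20.6, 0, 1, 0, 26.2, 20.6, 0, 1, 0, 26.2, 20.6, 0, 1, 0, 26.2, 20.6, 0, 1, 0, 26.2, 20.6, 0]'

```text
time_s: 15.85
tool_pos: [0.5484, 0.1487, 0.1568]
ee_rot: [1.507, 0.983, -1.511]
wrist_force: [1.3, 0.1, -0.3]
opening: 0.0856
```

Request:
step_arm --motion '[1, 0, 26.2, 20.6, 0, 1, 0, 26.2, 20.6, 0, 1, 0, 26.2, 20.6, 0, 1, 0, 26.2, 20.6, 0, 1, 0, 26.2, 20.6, 0]'

```text
time_s: 16.27
tool_pos: [0.6265, 0.0016, 0.1565]
ee_rot: [1.507, 0.984, -1.512]
wrist_force: [0.1, -0.0, -0.3]
opening: 0.0852
```

Request:
step_arm --motion '[1, 0, 0, 0, -5, 1, 0, 0, 0, -5, 1, 0, 0, 0, -5, 1, 0, 0, 0, 0, 1, 0, 0, 0, 0]'

```text
time_s: 16.68
tool_pos: [0.6262, 0.003, 0.1569]
ee_rot: [1.323, 1.132, -1.326]
wrist_force: [0.4, 0.4, -1.3]
opening: 0.0853
```

```bash
python3 - <<'E'
from h import *
im,P,o=cloud("wrist","w7"); 
m=((P[...,2]>.058)&(P[...,2]<.068)&(np.hypot(P[...,0]-.6285,P[...,1]-.004)<.03))
q=P[m]; c,r=cv2.minEnclosingCircle((q[:,:2]*1000).astype(np.float32)); print(c,r,np.median(q[:,2]))
rel(o,(c[0]/1000,c[1]/1000,.022),-9)
m=((P[...,2]>.018)&(P[...,2]<.068)&(np.hypot(P[...,0]-.6165,P[...,1]+.102)<.035))
q=P[m]; c,r=cv2.minEnclosingCircle((q[:,:2]*1000).astype(np.float32)); print("cap",c,r,q[q[:,2].argmax()])
E
```

```text
(628.6956176757812, 5.31650972366333) 21.18553924560547 0.06211655839517313
pose [0.6262 0.003  0.1569] yaw -9.04 shift [134.9   2.4  -2.7] turn -0.04
cap (616.6094970703125, -100.38976287841797) 22.28411865234375 [ 0.61856466 -0.09764999  0.06317444]
```

View pics/w7.png

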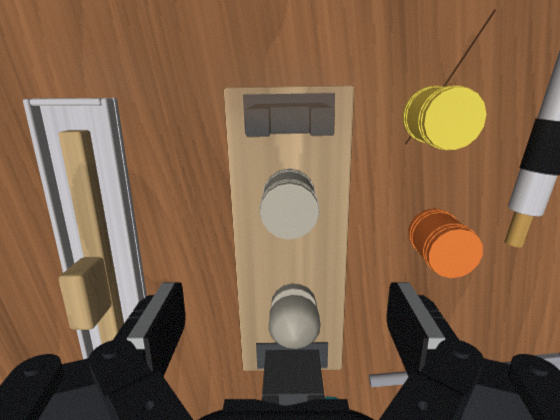

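The grey drum at (290,208), upright in the cradle, fits a circle of radius 21.2 mm, which matches the 42 mm given. I'll descend and grip.

Request:
step_arm --motion '[1, 20, 2.4, -2.7, 0, 1, 25, 0, 0, 0, 1, 25, 0, 0, 0, 1, 25, 0, 0, 0, 1, 20, 0, 0, 0]'

```text
time_s: 17.15
tool_pos: [0.6287, 0.0059, 0.0409]
ee_rot: [1.323, 1.132, -1.325]
wrist_force: [0.7, 0.3, -1.3]
opening: 0.0855
```

Request:
step_arm --motion '[1, 12, 0, 0, 0, 1, 8, 0, 0, 0, 1, 0, 0, 0, 0, -1, 0, 0, 0, 0, -1, 0, 0, 0, 0]'

```text
time_s: 17.57
tool_pos: [0.6306, 0.0053, 0.0243]
ee_rot: [1.324, 1.13, -1.321]
wrist_force: [0.2, 0.5, 1.1]
opening: 0.0641
```

Request:
step_arm --motion '[-1, 0, 0, 0, 0, -1, 0, 0, 0, 0, -1, 0, 0, 0, 0, -1, 0, 0, 0, 0, -1, 0, 0, 0, 0]'

```text
time_s: 17.98
tool_pos: [0.6305, 0.0055, 0.0245]
ee_rot: [1.324, 1.131, -1.321]
wrist_force: [-0.9, 0.6, 5.5]
opening: 0.0399
```

Request:
step_arm --motion '[-1, -3, 0, 0, 0, -1, -10, 0, 0, 0, -1, -25, 0, 0, 0, -1, -35, 0, 0, 0, -1, -35, 0, 0, 0]'

```text
time_s: 18.4
tool_pos: [0.6288, 0.0052, 0.1322]
ee_rot: [1.321, 1.133, -1.324]
wrist_force: [1.4, 0.6, -1.3]
opening: 0.0396
```

```bash
python3 - <<'E'
from h import *
rel(bot.get_obs(),(.4707,.298,.1352),-9)
E
```

```text
pose [0.6288 0.0052 0.1322] yaw -8.9 shift [  -2.8 -201.5 -264.8] turn 0.1
```

Request:
step_arm --motion '[-1, 0, -11, -14, 0, -1, 0, -20, -26.5, 0, -1, 0, -20, -26.5, 0, -1, 0, -20, -26.5, 0, -1, 0, -20, -26.5, 0]'

```text
time_s: 18.82
tool_pos: [0.5574, 0.1391, 0.1319]
ee_rot: [1.323, 1.132, -1.322]
wrist_force: [0.2, 0.4, -1.8]
opening: 0.0396
```

Request:
step_arm --motion '[-1, 0, -20, -26.5, 0, -1, 0, -20, -26.5, 0, -1, 0, -20, -26.5, 0, -1, 0, -20, -26.5, 0, -1, 0, -20, -26.5, 0]'

```text
time_s: 19.23
tool_pos: [0.479, 0.2856, 0.1319]
ee_rot: [1.323, 1.132, -1.322]
wrist_force: [1.2, 0.3, -1.6]
opening: 0.0398
```

Request:
step_arm --motion '[-1, 0, -11, -13, 0, -1, 10, 0, 0, 0, -1, 20, 0, 0, 0, -1, 20, 0, 0, 0, -1, 0, 0, 0, 0]'

```text
time_s: 19.65
tool_pos: [0.4693, 0.2975, 0.0785]
ee_rot: [1.318, 1.132, -1.327]
wrist_force: [-0.7, -1.9, -2.0]
opening: 0.0399
```

```bash
cat > held.py <<'E'
from h import *
import sys
h=float(sys.argv[1]); zt=float(sys.argv[2])   # top offset above TCP, target TCP z
im,P,o=cloud("wrist",sys.argv[3]); t=o["tool_pos"]; z=t[2]+h
m=(abs(P[...,2]-z)<.0035)&(np.hypot(P[...,0]-t[0],P[...,1]-t[1])<.035)&(cv2.cvtColor(im,cv2.COLOR_RGB2GRAY)>95)
k,L,st,_=cv2.connectedComponentsWithStats(m.astype(np.uint8)); m=L==1+st[1:,4].argmax()
q=P[m]; c,r=cv2.minEnclosingCircle((q[:,:2]*1000).astype(np.float32)); print("held",np.round(c,1),r,np.median(q[:,2]),len(q))
T,Q,_=cloud("top"); 
m=(abs(Q[...,2]-z)<.006)&(np.hypot(Q[...,0]-t[0],Q[...,1]-t[1])<.03)
print("top view",m.sum(),np.nanmean(Q[m],0).round(4))
tgt=np.array([470.7,298.0]); d=(tgt-c)/1000; rel(o,(t[0]+d[0],t[1]+d[1],zt),yaw(o)[0])
E
python3 held.py .0375 .0645 w8
```

```text
held [469.5 296.8] 21.613239288330078 0.11612393595307494 8966
top view 120 [0.4681 0.283  0.117 ]
pose [0.4693 0.2975 0.0785] yaw -8.87 shift [14.   1.1 -1.4] turn 0.0
```

View pics/w8.png

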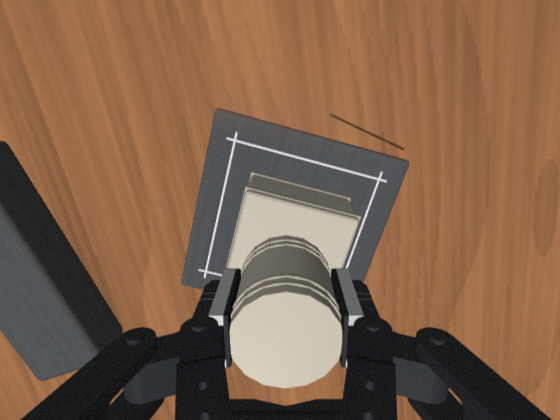

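The drum is upright in the jaws over the plinth (top at (286,335)). I'll lower it.

Request:
step_arm --motion '[-1, 3, 1.1, -1.4, 0, -1, 4, 0, 0, 0, -1, 3, 0, 0, 0, -1, 2, 0, 0, 0, -1, 0, 0, 0, 0]'

```text
time_s: 20.17
tool_pos: [0.4723, 0.3, 0.0689]
ee_rot: [1.322, 1.132, -1.323]
wrist_force: [0.7, 0.0, -2.5]
opening: 0.0397
```

```bash
python3 held.py .0375 .0645 w9
```

```text
held [472.5 299.2] 21.844743728637695 0.1065238305388231 8969
top view 106 [0.4705 0.2855 0.1057]
pose [0.4723 0.3    0.0689] yaw -8.87 shift [ 4.4 -1.6  1.5] turn 0.0
```

Request:
step_arm --motion '[-1, 0, -1.6, 1.5, 0, -1, 1, 0, 0, 0, -1, 1, 0, 0, 0, -1, 0.5, 0, 0, 0, -1, 0, 0, 0, 0]'

```text
time_s: 20.68
tool_pos: [0.4705, 0.2989, 0.0665]
ee_rot: [1.322, 1.132, -1.322]
wrist_force: [-0.3, 0.6, -1.9]
opening: 0.0397
```

Request:
step_arm --motion '[-1, 0.5, 0, 0, 0, -1, 0, 0, 0, 0, -1, 0, 0, 0, 0, -1, 0, 0, 0, 0, -1, 0, 0, 0, 0]'

```text
time_s: 21.1
tool_pos: [0.4706, 0.2989, 0.0661]
ee_rot: [1.322, 1.132, -1.322]
wrist_force: [0.4, 0.2, -1.6]
opening: 0.0396
```

```bash
python3 held.py .0375 .0645 w10
```

```text
held [470.4 298. ] 21.87726593017578 0.10375344951504051 8971
top view 104 [0.4692 0.2844 0.1031]
pose [0.4706 0.2989 0.0661] yaw -8.87 shift [ 1.6  0.3 -0. ] turn 0.0
```

Request:
step_arm --motion '[-1, 0.5, 0.3, 0, 0, -1, 0, 0, 0, 0, -1, 0.5, 0, 0, 0, -1, 0, 0, 0, 0, -1, 0, 0, 0, 0]'

```text
time_s: 21.62
tool_pos: [0.4708, 0.2988, 0.065]
ee_rot: [1.322, 1.132, -1.322]
wrist_force: [-0.4, -0.8, -1.1]
opening: 0.0399
```

Request:
step_arm --motion '[-1, 0.3, 0, 0, 0, -1, 0, 0, 0, 0, -1, 0.2, 0, 0, 0, -1, 0, 0, 0, 0, -1, 0, 0, 0, 0]'

```text
time_s: 22.03
tool_pos: [0.4709, 0.2989, 0.0646]
ee_rot: [1.322, 1.132, -1.322]
wrist_force: [-0.3, -0.7, -0.7]
opening: 0.0398
```

Request:
step_arm --motion '[-1, 0.2, 0, 0, 0, -1, 0, 0, 0, 0, -1, 0.2, 0, 0, 0, -1, 0, 0, 0, 0, -1, 0, 0, 0, 0]'

```text
time_s: 22.45
tool_pos: [0.4709, 0.2989, 0.0645]
ee_rot: [1.323, 1.132, -1.322]
wrist_force: [-2.4, -0.8, 4.4]
opening: 0.0395
```

The drum is touching at 4 N. I'll release, go straight up and check.

Request:
step_arm --motion '[0.2, 0, 0, 0, 0, 0.2, 0, 0, 0, 0, 0.5, 0, 0, 0, 0, 1, 0, 0, 0, 0, 1, 0, 0, 0, 0]'

```text
time_s: 22.87
tool_pos: [0.4709, 0.2989, 0.0641]
ee_rot: [1.322, 1.132, -1.322]
wrist_force: [0.0, -0.2, 0.1]
opening: 0.0844
```

Request:
step_arm --motion '[1, -10, 0, 0, 0, 1, -30, 0, 0, 0, 1, -35, 0, 0, 0, 1, -35, 0, 0, 0, 1, -10, 0, 0, 0]'

```text
time_s: 23.28
tool_pos: [0.4733, 0.2995, 0.1898]
ee_rot: [1.329, 1.131, -1.317]
wrist_force: [0.4, -0.1, -0.1]
opening: 0.0853
```

```bash
python3 - <<'E'
from h import *
im,P,o=cloud("wrist","w11")
m=(abs(P[...,2]-.102)<.004); q=P[m]; q=q[np.hypot(q[:,0]-.471,q[:,1]-.298)<.04]
print(cv2.minEnclosingCircle((q[:,:2]*1000).astype(np.float32)),np.median(q[:,2]),len(q))
comp(P,(0,0,560,420),.004,.012)
rel(o,(.6166,-.1013,.17),-9)
E
```

```text
((470.4858093261719, 298.4376525878906), 21.28618049621582) 0.10216024364311893 2715
9618 c [470.8 297.6] size [120.3 120.4] ang 65.99 z 0.0082
pose [0.4733 0.2995 0.1898] yaw -8.94 shift [ 18.8 203.7 373.7] turn 0.06
```

The drum is centred to within 1 mm, with its top at 102 mm. Next is the finial.

Request:
step_arm --motion '[1, 0, 17, 31.1, 0, 1, 0, 17, 31.1, 0, 1, 0, 17, 31.1, 0, 1, 0, 17, 31.1, 0, 1, 0, 17, 31.1, 0]'

```text
time_s: 23.75
tool_pos: [0.5308, 0.1306, 0.1841]
ee_rot: [1.322, 1.133, -1.322]
wrist_force: [-0.6, -0.2, 0.6]
opening: 0.0853
```

Request:
step_arm --motion '[1, 2, 17, 31.1, 0, 1, 2, 17, 31.1, 0, 1, 2, 17, 31.1, 0, 1, 3, 17, 31.1, 0, 1, 3, 17, 31.1, 0]'

```text
time_s: 24.17
tool_pos: [0.5909, -0.0362, 0.1719]
ee_rot: [1.322, 1.133, -1.322]
wrist_force: [0.7, -0.1, 0.2]
opening: 0.0855
```

Request:
step_arm --motion '[1, 5, 17, 31.1, 0, 1, 5, 17, 31.1, 0, 1, 0, 0, 0, 0, 1, 0, 0, 0, 0, 1, 0, 0, 0, 0]'

```text
time_s: 24.58
tool_pos: [0.6144, -0.1011, 0.1617]
ee_rot: [1.323, 1.133, -1.323]
wrist_force: [-0.4, 0.2, 0.7]
opening: 0.0853
```

```bash
python3 - <<'E'
from h import *
im,P,o=cloud("wrist","w12")
m=(P[...,2]>.018)&(P[...,2]<.066)&(np.hypot(P[...,0]-.6165,P[...,1]+.101)<.03); q=P[m]
for lo,hi in((.018,.066),(.045,.066),(.056,.066),(.06,.066)):
    s=q[(q[:,2]>lo)&(q[:,2]<hi)]; print(lo,cv2.minEnclosingCircle((s[:,:2]*1000).astype(np.float32)),len(s))
i=q[:,2].argmax(); print(q[i])
# sphere-free check: axis by least squares on circle slices near top
rel(o,(.6166,-.1013,.022),-9)
E
```

```text
0.018 ((616.7265014648438, -101.03398132324219), 22.10722541809082) 2799
0.045 ((616.7479248046875, -101.07672882080078), 22.06854820251465) 2518
0.056 ((615.5691528320312, -100.78302001953125), 15.71291446685791) 1006
0.06 ((616.9754028320312, -100.06401062011719), 8.571221351623535) 269
[ 0.61743566 -0.10255398  0.06332516]
pose [ 0.6144 -0.1011  0.1617] yaw -8.91 shift [ 1.397e+02  2.300e+00 -1.000e-01] turn 0.09
```

View pics/w12.png

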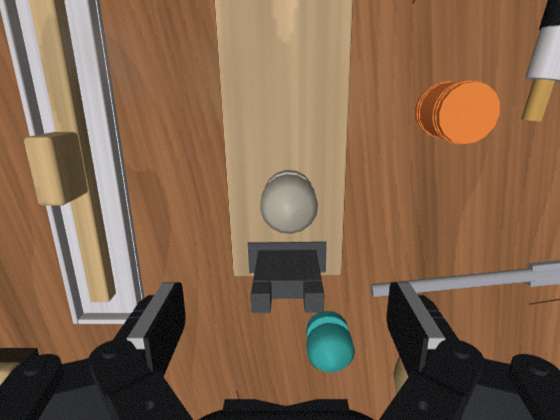

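The grey acorn at (290,203) fits a circle of radius 22.1 mm, which matches. Turquoise is separate at (330,342). I'll descend.

Request:
step_arm --motion '[1, 20, 2.3, -0.4, 0, 1, 25, 0, 0, 0, 1, 25, 0, 0, 0, 1, 25, 0, 0, 0, 1, 20, 0, 0, 0]'

```text
time_s: 25.05
tool_pos: [0.6167, -0.0986, 0.0456]
ee_rot: [1.32, 1.135, -1.32]
wrist_force: [0.1, 0.3, -0.2]
opening: 0.0854
```

Request:
step_arm --motion '[1, 15, 0, 0, 0, 1, 8, 0, 0, 0, 1, 3, 0, 0, 0, 1, 0, 0, 0, 0, 1, 0, 0, 0, 0]'

```text
time_s: 25.47
tool_pos: [0.6178, -0.1009, 0.0221]
ee_rot: [1.323, 1.132, -1.321]
wrist_force: [0.3, -0.2, 0.3]
opening: 0.0854
```

Request:
step_arm --motion '[0.3, 0, 0, 0, 0, 0.3, 0, 0, 0, 0, -1, 0, 0, 0, 0, -1, 0, 0, 0, 0, -1, 0, 0, 0, 0]'

```text
time_s: 25.88
tool_pos: [0.6176, -0.1013, 0.0222]
ee_rot: [1.323, 1.132, -1.321]
wrist_force: [-1.3, 0.9, 7.4]
opening: 0.0422
```

Request:
step_arm --motion '[-1, 0, 0, 0, 0, -1, 0, 0, 0, 0, -1, 0, 0, 0, 0, -1, 0, 0, 0, 0, -1, 0, 0, 0, 0]'

```text
time_s: 26.3
tool_pos: [0.6176, -0.1013, 0.0222]
ee_rot: [1.323, 1.132, -1.321]
wrist_force: [-1.8, 1.1, 7.3]
opening: 0.042
```

Request:
step_arm --motion '[-1, -3, 0, 0, 0, -1, -10, 0, 0, 0, -1, -20, 0, 0, 0, -1, -25, 0, 0, 0, -1, -25, 0, 0, 0]'

```text
time_s: 26.72
tool_pos: [0.6167, -0.1015, 0.1053]
ee_rot: [1.322, 1.132, -1.324]
wrist_force: [-0.0, 0.1, -1.3]
opening: 0.0422
```

Request:
step_arm --motion '[-1, -25, 0, 0, 0, -1, -25, 0, 0, 0, -1, -15, 0, 0, 0, -1, -7, 0, 0, 0, -1, 0, 0, 0, 0]'

```text
time_s: 27.13
tool_pos: [0.618, -0.1016, 0.1782]
ee_rot: [1.324, 1.13, -1.32]
wrist_force: [1.1, -0.4, -0.6]
opening: 0.042
```

```bash
python3 - <<'E'
from h import *
im,P,o=cloud("wrist","w13"); rel(o,(.4707,.298,.18),-9)
E
```

```text
pose [ 0.618  -0.1016  0.1782] yaw -8.88 shift [  -2.2 -207.2 -372. ] turn 0.12
```

View pics/w13.png

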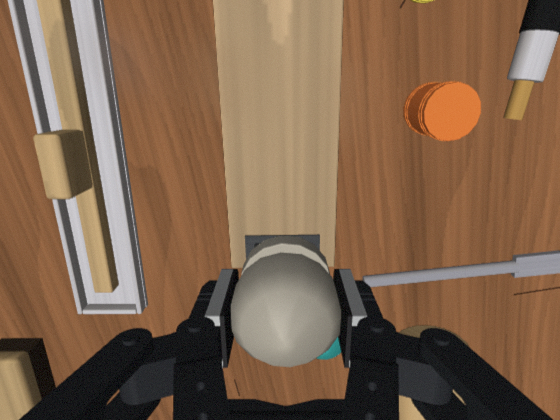

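The finial is held upright, with the tip up at (286,300). I'll carry it to the stack.

Request:
step_arm --motion '[-1, 0, -8, -14.3, 0, -1, 0, -16, -28.6, 0, -1, 0, -16, -28.6, 0, -1, 0, -16, -28.6, 0, -1, 0, -16, -28.6, 0]'

```text
time_s: 27.6
tool_pos: [0.5642, 0.0381, 0.1745]
ee_rot: [1.321, 1.133, -1.325]
wrist_force: [-0.1, 0.9, -1.6]
opening: 0.042
```

Request:
step_arm --motion '[-1, 0, -16, -28.6, 0, -1, 0, -16, -28.6, 0, -1, 0, -16, -28.6, 0, -1, 0, -16, -28.6, 0, -1, 0, -16, -28.6, 0]'

```text
time_s: 28.02
tool_pos: [0.5072, 0.1917, 0.1748]
ee_rot: [1.32, 1.132, -1.324]
wrist_force: [0.2, -0.1, -1.6]
opening: 0.0421
```

Request:
step_arm --motion '[-1, 0, -16, -28.6, 0, -1, 0, -16, -28.6, 0, -1, 0, -16, -28.6, 0, -1, 0, -7.5, -14.5, 0, -1, 0, 0, 0, 0]'

```text
time_s: 28.43
tool_pos: [0.4664, 0.3029, 0.1743]
ee_rot: [1.315, 1.137, -1.32]
wrist_force: [-0.6, 1.0, -1.9]
opening: 0.0419
```

Request:
step_arm --motion '[-1, 15, 0, 0, 0, -1, 20, 0, 0, 0, -1, 12, 0, 0, 0, -1, 4, 0, 0, 0, -1, 0, 0, 0, 0]'

```text
time_s: 28.85
tool_pos: [0.4689, 0.297, 0.1237]
ee_rot: [1.32, 1.131, -1.326]
wrist_force: [0.1, 0.8, -1.1]
opening: 0.0422
```

Request:
step_arm --motion '[-1, 0, 0, 0, 0, -1, 0, 0, 0, 0, -1, 0, 0, 0, 0, -1, 0, 0, 0, 0, -1, 0, 0, 0, 0]'

```text
time_s: 29.27
tool_pos: [0.4698, 0.2985, 0.1257]
ee_rot: [1.323, 1.132, -1.322]
wrist_force: [-1.3, 0.3, -1.4]
opening: 0.0421
```

```bash
cat > cap.py <<'E'
from h import *
import sys
im,P,o=cloud("wrist",sys.argv[1]); t=o["tool_pos"]; z0=t[2]-.0102
g=cv2.cvtColor(im,cv2.COLOR_RGB2GRAY)
q=P[(np.hypot(P[...,0]-t[0],P[...,1]-t[1])<.03)&(P[...,2]>z0+.037)&(P[...,2]<z0+.055)&(g>60)]
for lo in (.037,.042,.045):
    s=q[(q[:,2]>z0+lo)]; c,r=cv2.minEnclosingCircle((s[:,:2]*1000).astype(np.float32)); print(lo,np.round(c,1),round(r,1),len(s))
# least squares axisymmetric surface: z = a - b*r^2 near the shoulders
from scipy.optimize import least_squares
f=lambda p:p[2]-p[3]*((q[:,0]*1000-p[0])**2+(q[:,1]*1000-p[1])**2)+p[4]*np.hypot(q[:,0]*1000-p[0],q[:,1]*1000-p[1])-q[:,2]*1000
r=least_squares(f,[t[0]*1e3,t[1]*1e3,z0*1e3+50,.02,-.1],loss="soft_l1"); print("axis",r.x.round(2),"zmax",(q[:,2].max()-z0).round(4)); c=r.x[:2]
d=(np.array([470.6,298.1])-c)/1000; rel(o,(t[0]+d[0],t[1]+d[1],.1122),yaw(o)[0])
E
python3 cap.py w14
```

```text
0.037 [470.8 304.5] 28.1 8801
0.042 [470.8 304.5] 28.1 5991
0.045 [470.8 304.5] 28.1 3198
axis [ 4.6982e+02  2.9829e+02  1.7036e+02 -2.0000e-02 -1.1700e+00] zmax 0.0549
pose [0.4698 0.2985 0.1257] yaw -8.87 shift [13.5  0.8  0.1] turn 0.0
```

View pics/w14.png

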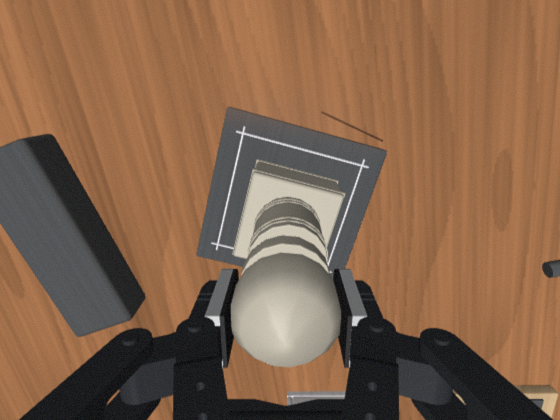

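The finial is upright over the drum, within 1 mm by the axis fit. I'll lower it.

Request:
step_arm --motion '[-1, 3, 0.8, 0, 0, -1, 4, 0, 0, 0, -1, 2, 0, 0, 0, -1, 1, 0, 0, 0, -1, 1, 0, 0, 0]'

```text
time_s: 29.73
tool_pos: [0.4702, 0.298, 0.1138]
ee_rot: [1.322, 1.132, -1.323]
wrist_force: [0.3, -0.1, -0.5]
opening: 0.0423
```

Request:
step_arm --motion '[-1, 0, 0, 0, 0, -1, 0, 0, 0, 0, -1, 0, 0, 0, 0, -1, 0, 0, 0, 0, -1, 0, 0, 0, 0]'

```text
time_s: 30.15
tool_pos: [0.4704, 0.2982, 0.1143]
ee_rot: [1.323, 1.132, -1.322]
wrist_force: [0.3, -0.1, -0.8]
opening: 0.0425
```

```bash
python3 cap.py w15
```

```text
0.037 [471.1 304.8] 28.5 8801
0.042 [471.1 304.8] 28.4 6005
0.045 [471.1 304.8] 28.4 3229
axis [ 4.7047e+02  2.9798e+02  1.5898e+02 -2.0000e-02 -1.1800e+00] zmax 0.0548
pose [0.4704 0.2982 0.1143] yaw -8.88 shift [ 2.1  0.1 -0.1] turn 0.0
```

Request:
step_arm --motion '[-1, 0.5, 0, 0, 0, -1, 0, 0, 0, 0, -1, 0.5, 0, 0, 0, -1, 0, 0, 0, 0, -1, 0, 0, 0, 0]'

```text
time_s: 30.62
tool_pos: [0.4704, 0.2981, 0.1132]
ee_rot: [1.322, 1.132, -1.322]
wrist_force: [0.3, -0.2, -1.2]
opening: 0.0422
```

Request:
step_arm --motion '[-1, 0.4, 0, 0, 0, -1, 0, 0, 0, 0, -1, 0.3, 0, 0, 0, -1, 0, 0, 0, 0, -1, 0, 0, 0, 0]'

```text
time_s: 31.03
tool_pos: [0.4704, 0.2981, 0.1125]
ee_rot: [1.322, 1.132, -1.322]
wrist_force: [-0.2, -0.3, -0.9]
opening: 0.0421
```

Request:
step_arm --motion '[-1, 0.2, 0, 0, 0, -1, 0, 0, 0, 0, -1, 0, 0, 0, 0, -1, 0, 0, 0, 0, -1, 0, 0, 0, 0]'

```text
time_s: 31.45
tool_pos: [0.4704, 0.2981, 0.1123]
ee_rot: [1.322, 1.132, -1.322]
wrist_force: [-0.7, -0.7, -1.8]
opening: 0.0421
```

Request:
step_arm --motion '[-1, 0.2, 0, 0, 0, -1, 0, 0, 0, 0, -1, 0, 0, 0, 0, -1, 0, 0, 0, 0, -1, 0, 0, 0, 0]'

```text
time_s: 31.87
tool_pos: [0.4704, 0.2981, 0.1122]
ee_rot: [1.323, 1.132, -1.322]
wrist_force: [-0.5, 0.1, 1.0]
opening: 0.0419
```

Request:
step_arm --motion '[-1, 0.2, 0, 0, 0, -1, 0, 0, 0, 0, -1, 0, 0, 0, 0, -1, 0, 0, 0, 0, -1, 0, 0, 0, 0]'

```text
time_s: 32.28
tool_pos: [0.4705, 0.2982, 0.1122]
ee_rot: [1.323, 1.132, -1.322]
wrist_force: [-1.7, -1.4, 6.3]
opening: 0.042
```

The finial is touching at 6 N. I'll release, go straight up, and back off sideways.

Request:
step_arm --motion '[0.2, 0, 0, 0, 0, 0.2, 0, 0, 0, 0, 0.5, 0, 0, 0, 0, 1, 0, 0, 0, 0, 1, 0, 0, 0, 0]'

```text
time_s: 32.7
tool_pos: [0.4703, 0.2981, 0.1117]
ee_rot: [1.322, 1.132, -1.322]
wrist_force: [0.5, 0.0, -0.4]
opening: 0.0841
```

Request:
step_arm --motion '[1, -5, 0, 0, 0, 1, -15, 0, 0, 0, 1, -30, 0, 0, 0, 1, -35, 0, 0, 0, 1, -25, 0, 0, 0]'

```text
time_s: 33.12
tool_pos: [0.471, 0.2979, 0.2246]
ee_rot: [1.324, 1.131, -1.322]
wrist_force: [0.6, 0.6, -0.0]
opening: 0.0856
```

Request:
step_arm --motion '[1, 0, 0, 0, 0, 1, 0, 0, 20, 0, 1, 0, 0, 30, 0, 1, 0, 0, 30, 0, 1, 0, 0, 30, 0]'

```text
time_s: 33.53
tool_pos: [0.4529, 0.1882, 0.2218]
ee_rot: [1.322, 1.132, -1.322]
wrist_force: [-0.0, -0.9, 0.5]
opening: 0.0852
```

Request:
step_arm --motion '[1, 0, 0, 30, 0, 1, 0, 0, 30, 0, 1, 0, 0, 0, 0, 1, 0, 0, 0, 0, 1, 0, 0, 0, 0]'

```text
time_s: 33.95
tool_pos: [0.4442, 0.1307, 0.2221]
ee_rot: [1.323, 1.132, -1.322]
wrist_force: [-0.2, 0.5, -0.1]
opening: 0.0853
```

```bash
python3 - <<'E'
from h import *
T,P,o=cloud("top","t9"); S,Q,_=cloud("scene","s9")
for n,X in(("top",P),("scene",Q)):
    near=np.hypot(X[...,0]-.4707,X[...,1]-.298)<.05
    for lo,hi in((.125,.16),(.095,.113),(.045,.056)):
        q=X[near&(X[...,2]>lo)&(X[...,2]<hi)]; print(n,lo,len(q),np.round(cv2.minEnclosingCircle((q[:,:2]*1000).astype(np.float32))[0],1) if len(q) else "",q[:,2].max().round(4) if len(q) else "")
comp(P,(230,230,390,310),.036,.08)
cv2.imwrite("pics/fin.png",np.hstack([cv2.resize(T[200:330,90:250],(394,320)),cv2.resize(S[110:240,340:500],(394,320))])[...,::-1])
E
```

```text
top 0.125 25 [488.3 297.2] 0.1456
top 0.095 2 [490.  291.8] 0.1021
top 0.045 78 [495.9 302.2] 0.0557
scene 0.125 301 [472.3 296.2] 0.1555
scene 0.095 135 [471.7 295.5] 0.113
scene 0.045 279 [469.3 295.4] 0.056
205 c [449.5 -46.9] size [50.  19.9] ang 81.21 z 0.0564
```

View pics/fin.png

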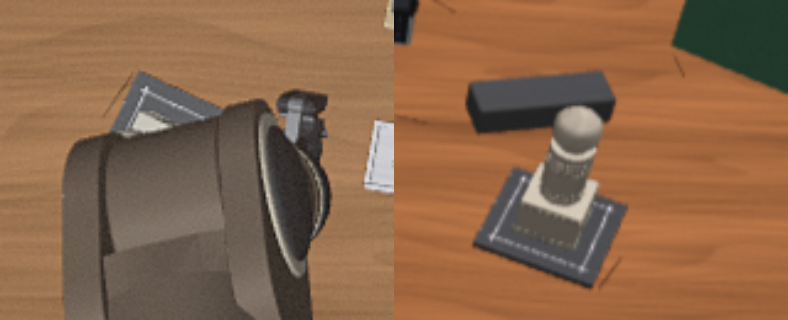

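The stack stands upright in the scene view: finial at (575,130), drum at (567,180), plinth at (560,210). The top view is blocked by the arm. In the scene cloud the finial and drum axes agree to about 1 mm, so I'm handing it in.

```bash
python3 -c "
from workcell import workorder
print(workorder.close_job())"
```

```text
the job is handed in; nothing more can be done
None
```

The bar lies flat and lengthwise in the tray, and plinth, drum and finial are stacked in that order on the plate. I handed the job in at about 34 s of the 102 s allowed.

**Last checks:**
- **Bar:** the top of the lifting block is at 56.5 mm, against 57 mm if flat. The bar is within about 2 mm of the tray's centre and lies along it.
- **Plinth:** after release the wrist camera put it 0.5 mm from the plate's centre and square to within 0.1°.
- **Drum:** after release it was within 1 mm of the plinth's centre, with its top at 102 mm as expected.
- **Finial:** just before release its fitted axis was within about 0.5 mm of the drum's. Afterwards the scene camera showed the stack upright, with finial and drum agreeing to about 1 mm. The arm hid the stack from the top camera, so no second view confirms the finial's final position.

**Contact forces:** the stones touched down at about 4–6 N. The bar was pressed onto the tray floor at 54 N at the wrist. That is under the 120 N wrist limit, but firmer than I intended. It is above 40 N, but it passed through the gripped bar, so I don't count it against the 40 N limit on the arm or gripper body.

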